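# Slide the stone drying plate from under the shelf riser to its place under the dish rack

### The job

Fetch the thin stone drying plate with the cork face stowed under the wooden shelf riser: press lightly on its top with the fingertips, slide it out on the board, across, and fully home into the guide under the dish rack, pushing the stiff rubber stop bar right back so that the lids drip onto it. Keep it flat on the board and do not push it by its brittle edges; the plate cracks if pressed with more than 13 N. Leave the cups, lids, sugar pot, strainer and jar undisturbed, and let go of the plate at the end.

Things in the scene. Friction and masses are not known exactly. Their poses are not given: they have to be found in the camera images.
- plate: The drying plate: off-white stone, 150 mm (its x) by 112 mm (its y), with a rough cork face, 7 mm thick in all, 0.17 to 0.29 kg, loose, flat on the board, too wide to grasp. Origin at the centre of its underside, z up. About 60 mm of its -x end stick out from under the riser. Friction: back on board 0.25, fingertips on face 0.9 (both +-15 percent); the face yields 1 mm per 20 N.
- riser: Fixed wooden shelf riser, 130 mm deep (x), 180 mm wide (y), top at 64 mm, on two side panels with inner faces 160 mm apart; open at the front (-x, edge at x = -65 mm) and back. Origin at the centre of its footprint on the board. The plate is clear when its origin is below x = -142 mm in this frame. Stands left or right; the rack is on the other side.
- rack: Fixed white plastic dish rack, 150 mm deep (x), side walls 50 mm high with inner faces at y = +-60 mm: 4 mm to spare each side of the plate. Open front at x = -75 mm; 14 mm high flared ends reach out to about x = -103 mm. Origin at the centre of its footprint on the board. Deck bars 40 mm above the board; lids on it reach 109 mm, behind x = -40 mm.
- home (a point): Where the plate's origin belongs: on the board at x = -55 mm, y = 0 in the rack's frame, axes as the rack's. The plate's back edge is then at x = 20 mm and holds the stop bar fully back; its front 55 mm stay in front of the rack to press on.
- stop (a joint): Black rubber stop bar across the guide under the rack, 100 mm wide and 16 mm high, sliding level along the rack's x: 0 as it starts (front face at x = 10 mm in the rack's frame), 0.010 m pushed fully back. It takes about 2.5 N to move, has no spring and stays where it is left.
- board: The grey niche floor board, 500 mm (x) by 1060 mm (y), fixed; all the things stand on it. Origin at the centre of its underside; its top is 22 mm above that and lies 14 to 22 mm above z = 0 (varies).
- cup_navy: Bystander: navy cup body, 64 mm wide, 85 mm high, standing on the riser. Origin at the centre of its underside.
- cup_yellow: Bystander: yellow cup body, same size, standing on the board behind, between riser and rack. Origin at the centre of its underside.
- sugar_pot: Bystander: white ceramic sugar pot with lid, 82 mm wide, 90 mm high, on the riser. Origin at the centre of its underside.
- strainer: Bystander: steel tea strainer, bowl 74 mm wide, 30 mm high, handle 90 mm along -x; far out on one side. Origin under the bowl.
- spice_jar: Bystander: spice jar, 52 mm wide, 95 mm high, far out on the other side. Origin at the centre of its underside.
- lid0: Bystander: white sippy cup lid, a 68 mm disc 20 mm thick, upright in the rack's front slot. Origin at its centre.
- lid1: Bystander: white sippy cup lid, a 68 mm disc 20 mm thick, upright in the rack's middle slot. Origin at its centre.
- lid2: Bystander: white sippy cup lid, a 68 mm disc 20 mm thick, upright in the rack's back slot. Origin at its centre.

How it is judged:
On the way:
1. the plate has been slid out clear of the riser, flat on the board (x of plate in the frame of riser below -0.142 m and angle between plate's own z axis and vertical below 0.05 rad), for 0.1 s.
At the end, for the whole second after the job is handed in: The plate lies flat in the guide under the rack, within 0.07 rad of square, origin within 7 mm of the middle and between 3.5 mm short of and 5 mm past x = -55 mm in the rack's frame, the stop bar pushed back at least 6.5 of its 10 mm; at rest and released (x of plate in the frame of rack between -0.0585 and -0.05 m and y of plate in the frame of rack between -0.007 and 0.007 m and z of plate in the frame of rack below 0.004 m and angle between the x axis of plate and the x axis of rack, either way round below 0.07 rad and value of joint stop above 0.0065 m and linear speed of plate below 0.01 m/s and contact force between the fingers and plate below 0.1 N); the robot touches nothing.
It fails at once if the plate is pressed with more than 13 N (it cracks) (contact force between the fingers and plate above 13 N).
It fails at once if the plate is pushed by an edge: the fingers touch it while the tool point is outside its outline by more than 8 mm (contact force between the fingers and plate above 0.5 N and (x of the grasp point in the frame of plate below -0.083 m or x of the grasp point in the frame of plate above 0.083 m or y of the grasp point in the frame of plate below -0.064 m or y of the grasp point in the frame of plate above 0.064 m)).
It fails at once if the plate is lifted or tipped off the board (angle between plate's own z axis and vertical above 0.12 rad or z of plate in the frame of board above 0.032 m).
It fails at once if a bystander is moved by more than 20 mm (distance of any of cup_navy, cup_yellow, sugar_pot, strainer, spice_jar, lid0, lid1, lid2 from where it was at the start of the episode above 0.02 m).
It also fails if it takes over 67 s, if anything falls off the work surface, if the arm or the gripper's body presses on something with over 40 N, if the wrist force passes 120 N, or if a joint passes its speed limit or range.

### The arm

A 6-joint arm with a two-finger parallel gripper is mounted at the origin on the work surface. World frame = base frame: x ahead of the robot, y to its left, z up, the work surface at z = 0. Lengths are in m, angles in rad, forces in N, time in s.
With the tool pointing down it reaches from about 0.375 to 0.975 m from the base axis. Payload 3.8 kg.
Tool frame: the origin (TCP) lies between the finger pads, 19 mm behind the fingertips; this is the grasp point; z points along the fingers, y is the line along which they close (so a half turn about z gives the same grasp; the last joint's range is limited). The gripper opens to 85 mm and grips with 20 to 120 N. Pads are 22 mm wide; open, the fingers measure 114 mm over their backs; the gripper's body (76 mm by 85 mm) begins 54 mm behind the grasp point. The pads swing forward as they close: fully open they stand 13 mm farther back than shut.
Start: joints at [1.281, 0.264, 1.604, -0, 1.274, -0.037], TCP at [0.169, 0.654, 0.25] pointing down, gripper open.
Joint ranges: [-2.63, 2.63], [-0.94, 2.18], [0.31, 2.57], [-1.31, 4.45], [0, 2.66], [-2.55, 2.55]. Speed limits (rad/s): [2.57, 2.57, 3.14, 3.14, 3.14, 3.14].

### API

Orientations are given as a rotation vector (axis times angle).
In Python, from bench import robot, telemetry, workorder, snapshot gives the robot as it stands (robot), with the cameras as plain functions, the readings (telemetry) and the job (workorder).
- The arm moves only by the shell command python3 jog.py 'ROWS'. ROWS is a JSON list that holds a single list of rows (three levels of brackets), with 1 to 10 rows, each of 7 numbers: the finger opening in m, then dx, dy, dz in m, then a rotation vector rx, ry, rz in rad; each row is the pose to reach, as a shift and turn from the pose commanded when the command began, along the tool's axes at that moment; what a row does not reach only later rows make up. A row lasts 1/10 s, in which the tool goes at most 0.05 m and 0.15 rad, less where a joint would pass 70% of its speed; a pose out of reach is approached as far as the arm can. The fingers move at their own pace and stop on an object; the grip force is fixed at half the most. Time passes only in rows, so rows that do not move let the fingers close. It prints the time, the measured TCP pose, the force, the opening and the grip force at its end. Input that does not fit is refused with a message, and nothing moves.
- telemetry.get_obs(): the state, without advancing time (a new reading comes with each control period).
- snapshot(name): name is "side" or "top" or "wrist"; returns a dict with "img" (420x560x3 uint8, red, green, blue), "fovy" (degrees; the focal length in pixels is half the picture's height over the tangent of half this angle, whatever the lens; pixels are square), "cx", "cy" (the principal point, pixels), "rvec" (rotation vector, rad) and "tvec" (3), from world to camera coordinates, as OpenCV has them. Camera axes: x right, y down, z forward; pixel columns grow to the right and rows downward; lengths in m; the calibration is good to about 2 mm. A picture is of the moment at which its call begins. There is no depth.
- workorder.close_job(): hands the job in; it is judged then, once.
The state is a dict: "t": time; "joint_pos": joint angles; "qd": joint speeds; "joint_efforts": joint torques, N m; "eef_pos": TCP position; "tool_rot": TCP orientation; "contact_force": force on the tool from outside, world axes, zero at the start; "ft_torque": the same for the moment, N m; "gripper_width": finger opening in m; "finger_force": force on a finger pad.
Only numpy, scipy, OpenCV 4.12 (cv2) and the standard library are available. Lean on these libraries where they do the work, as an engineer would, in place of code of your own. Each camera call takes 0.05 s, during which the arm holds its last target. There are 200 camera calls.

## Working session

There is one attempt and no reset: what is moved stays moved. The work goes in short steps, Python scripts to look and compute and a shell command to move; the robot and the scene stay as the last step left them, time stands still between calls to the robot, and variables do not carry over. Pictures are saved under pics/ and viewed, at most 10 in all, crops included, and the job is handed in when it is done.

```bash
ls; mkdir -p pics
python3 - <<'E'
from bench import robot, telemetry, workorder, snapshot
import cv2
for n in ("top","side"):
    s=snapshot(n); cv2.imwrite(f"pics/{n}0.png",s["img"][:,:,::-1])
    print(n,s["fovy"],s["cx"],s["cy"],s["rvec"],s["tvec"])
print(telemetry.get_obs())
E
```

```text
bench.py
jog.py
pics
top 42.61218494337607 290.55169078133326 208.5715801236131 [ 2.14478886 -2.15831224  0.1808976 ] [-0.00585846  0.65213708  1.32864659]
side 48.765234044911125 282.57743296672845 214.73054182358936 [ 2.0865299  -0.44138179  0.27236332] [-0.58096442  0.20554716  0.92861987]
{'t': 0.1, 'joint_pos': array([ 1.28106018e+00,  2.64672507e-01,  1.60524934e+00,  2.45704092e-08,
        1.27370069e+00, -3.68800920e-02]), 'qd': array([ 0.00184553, -0.00214766, -0.0035623 , -0.00112121,  0.00163147,
       -0.0002609 ]), 'joint_efforts': array([ 1.81309917e-05, -5.16709435e+01, -3.68587017e+01, -3.85327064e-05,
        6.22061067e-03, -8.66882971e-06]), 'eef_pos': array([0.16867436, 0.65293771, 0.24878364]), 'tool_rot': array([-0.3960863 , -3.11618942,  0.00314578]), 'contact_force': array([ 0.47724854,  0.29776889, -0.7344478 ]), 'ft_torque': array([-0.05487318, -0.02715982, -0.02822693]), 'finger_force': 0.0, 'gripper_width': 0.08512307032835316}
```

View pics/top0.png

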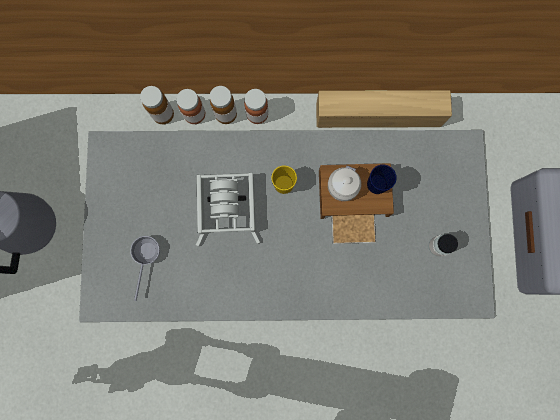

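View pics/side0.png

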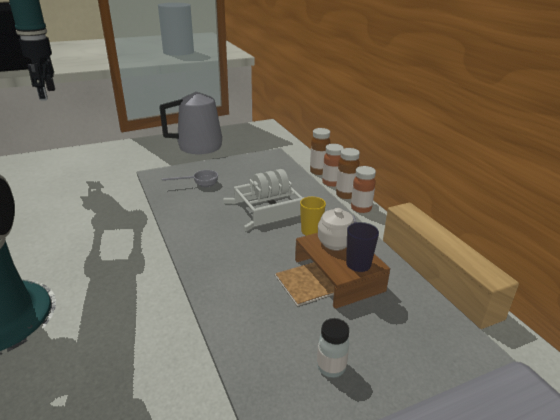

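The top view shows the cork plate at about (333–376, 215–243) protruding from the riser (320–393, 165–215). The rack is at (197–255, 173–232), with flares down to row 243. The side view agrees: the riser is on the right (−y) and the rack on the left. I'll zoom in on both.

```bash
cat > h.py <<'E'
from bench import robot, telemetry, workorder, snapshot
import cv2, numpy as np
from scipy.spatial.transform import Rotation as R
def cam(n):
    s=snapshot(n); h=s["img"].shape[0]; f=h/2/np.tan(np.radians(s["fovy"])/2)
    s["K"]=np.array([[f,0,s["cx"]],[0,f,s["cy"]],[0,0,1]]); s["Rm"]=R.from_rotvec(s["rvec"]).as_matrix(); return s
def back(s,uv,z):
    uv=np.atleast_2d(uv).astype(float); d=np.c_[uv,np.ones(len(uv))]@np.linalg.inv(s["K"]).T@s["Rm"]
    c=-s["Rm"].T@np.asarray(s["tvec"]); return c+d*((z-c[2])/d[:,2])[:,None]
def proj(s,p):
    return cv2.projectPoints(np.atleast_2d(p).astype(float),np.array(s["rvec"]),np.array(s["tvec"]),s["K"],None)[0][:,0]
def cork(s,box):
    hsv=cv2.cvtColor(s["img"],cv2.COLOR_RGB2HSV); m=cv2.inRange(hsv,(5,70,90),(25,255,255))
    k=np.zeros_like(m); u0,v0,u1,v1=box; k[v0:v1,u0:u1]=m[v0:v1,u0:u1]
    return cv2.morphologyEx(k,cv2.MORPH_CLOSE,np.ones((5,5)))
E
python3 - <<'E'
from h import *
s=cam("top"); im=s["img"][:,:,::-1]
a=cv2.resize(im[155:255,310:400],None,fx=4.4,fy=5.9*4.4/5.9,interpolation=cv2.INTER_CUBIC)
b=cv2.resize(im[155:255,185:275],None,fx=4.4,fy=4.4,interpolation=cv2.INTER_CUBIC)
cv2.imwrite("pics/z0.png",np.hstack([b,a]))
m=cork(s,(310,216,400,255)); c=max(cv2.findContours(m,0,2)[0],key=cv2.contourArea)
r=cv2.minAreaRect(c); bx=cv2.boxPoints(r); print(r,bx); print(back(s,bx,.025).round(4))
print(proj(s,[[.6,0,.018]]))
# board corners
g=np.array([[89,131],[484,130],[494,318],[80,322]]); print(back(s,g,.018).round(3))
E
```

```text
((353.5, 229.0), (26.0, 41.0), 90.0) [[333. 216.]
 [374. 216.]
 [374. 242.]
 [333. 242.]]
[[ 0.6356 -0.1207  0.025 ]
 [ 0.6351 -0.2277  0.025 ]
 [ 0.5672 -0.2256  0.025 ]
 [ 0.5678 -0.1194  0.025 ]]
[[286.66964509 230.17816284]]
[[ 0.868  0.524  0.018]
 [ 0.868 -0.533  0.018]
 [ 0.371 -0.528  0.018]
 [ 0.37   0.522  0.018]]
```

View pics/z0.png

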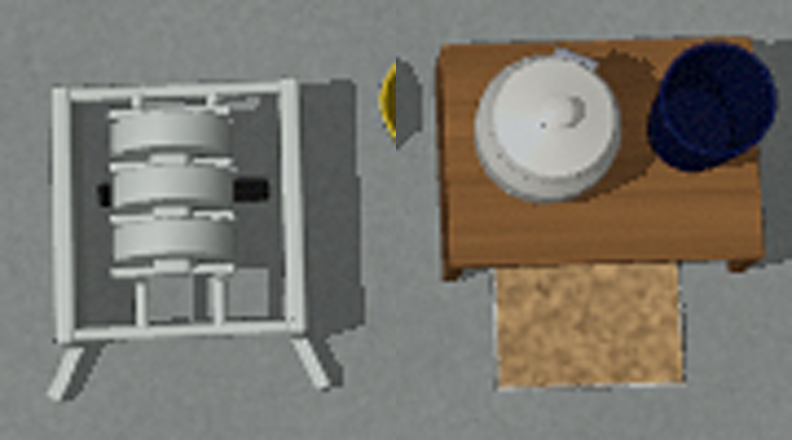

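The zoom shows the rack's wall tops running (62,88)→(65,342) and (290,80)→(295,332) in the crop. The plate's front edge runs (499,388)→(684,382). The riser's front edge is at about row 262, just ahead of the plate. Next I'll turn these into poses.

Run:
```python
from h import *
s=cam("top"); b=.018
def B(pts,off,z): return back(s,np.array(pts)/4.4+np.array(off)-.5*(1-1/4.4),z)[:,:2]
A=(310-90,155); L=(185,155)
pl=B([(498,388),(684,382),(497,268),(679,264)],A,b+.007)
print("plate",pl.round(4).tolist()); f=pl[1]-pl[0]; print("yaw front edge",np.arctan2(f[0],-f[1]),"len",np.linalg.norm(f))
ri=B([(442,267),(763,260),(441,45),(752,38)],A,b+.064); print("riser",ri.round(4).tolist(),np.arctan2(*( (ri[1]-ri[0])*[1,-1])))
ra=B([(62,88),(65,342),(290,80),(295,332)],L,b+.05); print("rack wall tops",ra.round(4).tolist())
for i,j in((1,0),(3,2)): d=ra[j]-ra[i]; print(np.arctan2(d[1],d[0]),np.linalg.norm(d))
d=ra[3]-ra[1]; print(np.arctan2(d[0],-d[1]),np.linalg.norm(d)); d=ra[2]-ra[0]; print(np.arctan2(d[0],-d[1]))
print("flare tips",B([(57,398),(322,387)],L,b+.014).round(4).tolist())
print("stop", B([(100,205),(268,198)],L,b+.016).round(4).tolist())
o=telemetry.get_obs(); print(R.from_rotvec(o["tool_rot"]).as_matrix().round(4))
# side cross-check: subpixel-ish plate front corners
t=cam("side"); print(proj(t,np.c_[np.r_[pl,ra],[b+.007]*4+[b+.05]*4]).round(1).tolist())
im=t["img"][:,:,::-1]
cv2.imwrite("pics/s0.png",np.hstack([cv2.resize(im[150:240,215:315],None,fx=4,fy=4,interpolation=2),cv2.resize(im[220:310,265:365],None,fx=4,fy=4,interpolation=2)]))
```

```text
plate [[0.5658, -0.1188], [0.5687, -0.2284], [0.6369, -0.1196], [0.6387, -0.2276]]
yaw front edge 0.026156294989095604 len 0.10963425251039179
riser [[0.6298, -0.0829], [0.6329, -0.2656], [0.7587, -0.0843], [0.7622, -0.2639]] 0.016787265733451285
rack wall tops [[0.7376, 0.223], [0.5903, 0.2187], [0.7418, 0.0916], [0.5953, 0.0882]]
0.02937482299846699 0.1473911104111901
0.022913547621768462 0.14661618959266204
0.038072532297967435 0.1305639852160456
0.0320941674315712
flare tips [[0.5615, 0.2282], [0.5669, 0.0744]]
stop [[0.6747, 0.2048], [0.6784, 0.1062]]
[[-9.682e-01  2.501e-01 -4.000e-04]
 [ 2.501e-01  9.682e-01 -1.400e-03]
 [ 0.000e+00 -1.500e-03 -1.000e+00]]
[[275.2, 272.0], [298.1, 302.7], [303.9, 264.5], [327.9, 293.4], [282.3, 176.8], [234.2, 186.7], [304.1, 197.2], [253.2, 208.7]]
```

View pics/s0.png

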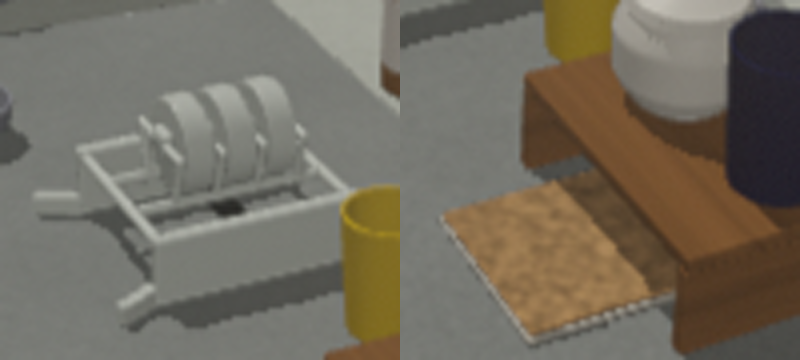

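```bash
python3 jog.py '[[[0.05,-0.03,-0.034,0,0,0,0],[0.05,-0.06,-0.068,0,0,0,0],[0.05,-0.09,-0.102,0,0,0,0],[0.05,-0.12,-0.136,0,0,0,0],[0.05,-0.15,-0.17,0,0,0,0],[0.05,-0.18,-0.204,0,0,0,0],[0.05,-0.21,-0.238,0,0,0,0],[0.05,-0.24,-0.272,0,0,0,0],[0.05,-0.27,-0.306,0,0,0,0],[0.05,-0.30,-0.34,0,0,0,0]]]'
python3 jog.py '[[[0.05,-0.03,-0.034,0,0,0,-0.03],[0.05,-0.06,-0.068,0,0,0,-0.06],[0.05,-0.09,-0.102,0,0,0,-0.09],[0.05,-0.12,-0.136,0,0,0,-0.12],[0.05,-0.15,-0.17,0,0,0,-0.15],[0.05,-0.18,-0.204,0,0,0,-0.18],[0.05,-0.21,-0.238,0,0,0,-0.21],[0.05,-0.24,-0.272,0,0,0,-0.24],[0.05,-0.28,-0.31,0,0,0,-0.26],[0.05,-0.3145,-0.3543,0,0,0,-0.273]]]'
python3 jog.py '[[[0.05,0,0,0,0,0,0],[0.05,0,0,0,0,0,0],[0.05,0,0,0,0,0,0]]]'
```

```text
t: 1.25
eef_pos: [0.3747, 0.2476, 0.2502]
tool_rot: [0.395, 3.116, 0.001]
contact_force: [0.9, 0.4, 0.2]
gripper_width: 0.0501
finger_force: 0.0
t: 2.25
eef_pos: [0.5865, -0.1638, 0.25]
tool_rot: [-0.033, 3.141, 0.0]
contact_force: [0.6, 0.3, 0.9]
gripper_width: 0.0502
finger_force: 0.0
t: 2.55
eef_pos: [0.585, -0.1613, 0.2496]
tool_rot: [0.032, -3.14, -0.001]
contact_force: [0.2, -0.4, -0.2]
gripper_width: 0.0499
finger_force: 0.0
```

```bash
python3 jog.py '[[[0.05,-0.005,-0.012,0.03,0,0,0],[0.05,-0.005,-0.012,0.07,0,0,0],[0.05,-0.005,-0.012,0.11,0,0,0],[0.05,-0.005,-0.012,0.14,0,0,0],[0.05,-0.005,-0.012,0.17,0,0,0],[0.05,-0.005,-0.012,0.18,0,0,0],[0.05,-0.005,-0.012,0.18,0,0,0]]]'
python3 - <<'E'
from h import *
o=telemetry.get_obs(); print(o["contact_force"].round(2),o["eef_pos"].round(4))
im=[]
for n,(u0,v0,u1,v1) in (("side",(240,180,400,320)),("wrist",(0,0,560,420))):
    s=cam(n); im.append(cv2.resize(s["img"][v0:v1,u0:u1,::-1],(400,350),interpolation=2))
cv2.imwrite("pics/c1.png",np.hstack(im))
E
```

```text
t: 3.25
eef_pos: [0.5891, -0.1723, 0.0685]
tool_rot: [0.034, -3.138, -0.002]
contact_force: [-0.4, -1.5, 0.4]
gripper_width: 0.0494
finger_force: 0.0
[-0.39 -1.52  0.35] [ 0.5891 -0.1723  0.0685]
```

View pics/c1.png

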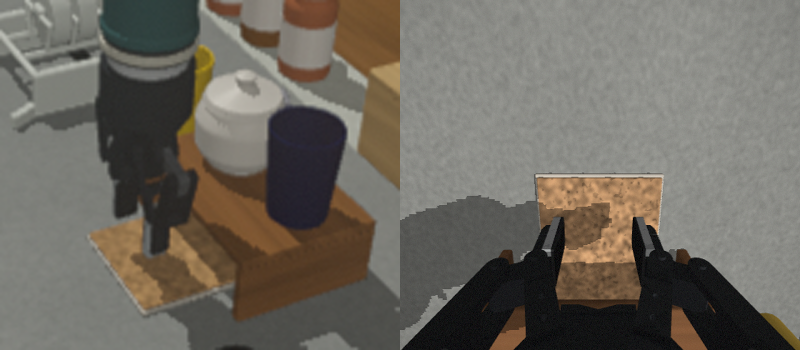

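The fingers are centred over the cork, about 20 mm above it, with clearance to the riser and pot. Descending gently.

```bash
python3 jog.py '[[[0.05,0,0,0.01,0,0,0],[0.05,0,0,0.02,0,0,0],[0.05,0,0,0.02,0,0,0],[0.05,0,0,0.02,0,0,0],[0.05,0,0,0.02,0,0,0]]]'
python3 jog.py '[[[0.05,0,0,0.001,0,0,0],[0.05,0,0,0.002,0,0,0],[0.05,0,0,0.003,0,0,0],[0.05,0,0,0.003,0,0,0]]]'
```

```text
t: 3.85
eef_pos: [0.5909, -0.1742, 0.0501]
tool_rot: [-0.032, 3.141, -0.0]
contact_force: [0.1, 1.0, -0.3]
gripper_width: 0.05
finger_force: 0.0
t: 4.25
eef_pos: [0.5906, -0.174, 0.0468]
tool_rot: [0.032, -3.141, -0.0]
contact_force: [-0.1, -0.2, -0.4]
gripper_width: 0.0496
finger_force: 0.0
```

```bash
for i in 1 2 3 4 5 6 7 8; do echo; done >/dev/null
python3 jog.py '[[[0.05,0,0,0.0005,0,0,0],[0.05,0,0,0.001,0,0,0],[0.05,0,0,0.0015,0,0,0],[0.05,0,0,0.002,0,0,0]]]' | egrep 'eef|contact'
python3 jog.py '[[[0.05,0,0,0.0004,0,0,0],[0.05,0,0,0.0008,0,0,0],[0.05,0,0,0.001,0,0,0]]]' | egrep 'eef|contact'
python3 jog.py '[[[0.05,0,0,0.0003,0,0,0],[0.05,0,0,0.0005,0,0,0]]]' | egrep 'eef|contact'
```

```text
eef_pos: [0.5908, -0.174, 0.045]
contact_force: [-0.2, 0.9, -0.8]
eef_pos: [0.5908, -0.174, 0.0439]
contact_force: [0.7, 0.3, 1.8]
eef_pos: [0.5908, -0.174, 0.0435]
contact_force: [0.2, -0.6, -0.3]
```

```bash
python3 jog.py '[[[0.05,0,0,0.0005,0,0,0],[0.05,0,0,0.001,0,0,0]]]' | egrep 'eef|contact'
python3 jog.py '[[[0.05,0,0,0.0003,0,0,0],[0.05,0,0,0.0006,0,0,0]]]' | egrep 'eef|contact'
python3 jog.py '[[[0.05,0,0,0.0002,0,0,0],[0.05,0,0,0.0004,0,0,0]]]' | egrep 'eef|contact'
```

```text
eef_pos: [0.5908, -0.174, 0.0425]
contact_force: [0.2, -0.1, 0.6]
eef_pos: [0.5907, -0.174, 0.0418]
contact_force: [0.3, -0.5, 0.1]
eef_pos: [0.5908, -0.174, 0.0415]
contact_force: [0.4, 0.2, 1.0]
```

```bash
python3 jog.py '[[[0.05,0,0,0.0003,0,0,0],[0.05,0,0,0.0006,0,0,0]]]' | egrep 'eef|contact'
python3 jog.py '[[[0.05,0,0,0.0003,0,0,0],[0.05,0,0,0.0003,0,0,0]]]' | egrep 'eef|contact'
python3 jog.py '[[[0.05,0,0,0.0003,0,0,0],[0.05,0,0,0.0003,0,0,0]]]' | egrep 'eef|contact'
```

```text
eef_pos: [0.5908, -0.174, 0.0409]
contact_force: [-0.8, 0.7, 0.4]
eef_pos: [0.5907, -0.174, 0.0405]
contact_force: [-0.4, -0.3, -0.3]
eef_pos: [0.5908, -0.174, 0.0402]
contact_force: [-0.0, 0.2, 1.1]
```

```bash
python3 jog.py '[[[0.05,0,0,0.0003,0,0,0],[0.05,0,0,0.0003,0,0,0]]]' | egrep 'eef|contact'
python3 jog.py '[[[0.05,0,0,0.0003,0,0,0],[0.05,0,0,0.0003,0,0,0]]]' | egrep 'eef|contact'
python3 - <<'E'
from h import *
for i in range(2):
    s=cam("side"); o=telemetry.get_obs(); print(o["t"],o["contact_force"].round(2),o["eef_pos"].round(5))
im=s["img"][200:320,250:370,::-1]; cv2.imwrite("pics/c2.png",cv2.resize(im,(600,600),interpolation=2))
E
```

```text
eef_pos: [0.5907, -0.174, 0.0399]
contact_force: [-0.2, -0.8, 0.1]
eef_pos: [0.5907, -0.174, 0.0396]
contact_force: [0.4, -0.5, -0.4]
6.8 [-0.21  0.35  1.12] [ 0.59075 -0.17399  0.03965]
6.85 [ 0.09 -0.35 -0.49] [ 0.59076 -0.17399  0.03966]
```

```bash
for s in 1; do python3 jog.py '[[[0.05,0,0,0.0003,0,0,0],[0.05,0,0,0.0003,0,0,0]]]' | egrep 'eef|contact'; done
python3 jog.py '[[[0.05,0,0,0.0003,0,0,0],[0.05,0,0,0.0003,0,0,0]]]' | egrep 'eef|contact'
python3 jog.py '[[[0.05,0,0,0.0003,0,0,0],[0.05,0,0,0.0003,0,0,0]]]' | egrep 'eef|contact'
```

```text
eef_pos: [0.5908, -0.174, 0.0394]
contact_force: [-0.4, -0.4, -0.2]
eef_pos: [0.5907, -0.174, 0.039]
contact_force: [-0.6, -1.1, 0.5]
eef_pos: [0.5907, -0.174, 0.0387]
contact_force: [-0.9, -0.2, 0.4]
```

```bash
python3 jog.py '[[[0.05,0,0,0.0003,0,0,0],[0.05,0,0,0.0003,0,0,0]]]' | egrep 'eef|contact'
python3 jog.py '[[[0.05,0,0,0.0003,0,0,0],[0.05,0,0,0.0003,0,0,0]]]' | egrep 'eef|contact'
python3 jog.py '[[[0.05,0,0,0.0003,0,0,0],[0.05,0,0,0.0003,0,0,0]]]' | egrep 'eef|contact'
```

```text
eef_pos: [0.5907, -0.174, 0.0384]
contact_force: [-1.3, -0.6, 0.1]
eef_pos: [0.5907, -0.174, 0.0382]
contact_force: [-0.4, -0.1, -0.2]
eef_pos: [0.5907, -0.174, 0.0378]
contact_force: [0.2, -0.1, -0.3]
```

```bash
python3 jog.py '[[[0.05,0,0,0.0003,0,0,0],[0.05,0,0,0.0003,0,0,0]]]' | egrep 'eef|contact'
python3 jog.py '[[[0.05,0,0,0.0003,0,0,0],[0.05,0,0,0.0003,0,0,0]]]' | egrep 'eef|contact'
python3 jog.py '[[[0.05,0,0,0.0003,0,0,0],[0.05,0,0,0.0003,0,0,0]]]' | egrep 'eef|contact'
python3 - <<'E'
from h import *
s=cam("side")
im=s["img"][210:310,260:360,::-1]; cv2.imwrite("pics/c2.png",cv2.resize(im,(600,600),interpolation=2))
E
```

```text
eef_pos: [0.5908, -0.174, 0.0375]
contact_force: [1.0, 0.3, -0.8]
eef_pos: [0.5908, -0.174, 0.0375]
contact_force: [-0.4, 0.1, 1.4]
eef_pos: [0.591, -0.174, 0.0374]
contact_force: [-0.5, 0.2, 3.6]
```

View pics/c2.png

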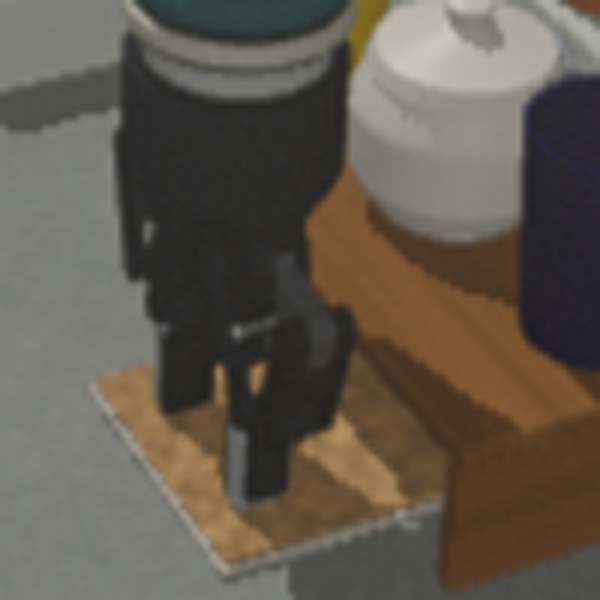

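Both fingertips are on the cork and the force is building (3.6 N). I'll press to about 7 N.

```bash
python3 jog.py '[[[0.05,0,0,0.0002,0,0,0],[0.05,0,0,0.0002,0,0,0]]]' | egrep 'eef|contact'
python3 jog.py '[[[0.05,0,0,0.0002,0,0,0],[0.05,0,0,0.0002,0,0,0]]]' | egrep 'eef|contact'
python3 jog.py '[[[0.05,0,0,0,0,0,0]]]' | egrep 'eef|contact'
```

```text
eef_pos: [0.591, -0.1741, 0.0372]
contact_force: [-2.3, -0.1, 5.2]
eef_pos: [0.5911, -0.1741, 0.0372]
contact_force: [-1.4, 0.9, 5.8]
eef_pos: [0.5911, -0.1741, 0.0372]
contact_force: [-2.5, 0.9, 5.8]
```

```bash
python3 jog.py '[[[0.05,0.002,0,0.0001,0,0,0],[0.05,0.005,0,0.0001,0,0,0],[0.05,0.009,0,0.0001,0,0,0],[0.05,0.014,0,0.0001,0,0,0],[0.05,0.019,0,0.0001,0,0,0],[0.05,0.024,0,0.0001,0,0,0],[0.05,0.029,0,0.0001,0,0,0]]]' | egrep 'eef|contact'
python3 - <<'E'
from h import *
s=cam("top"); m=cork(s,(310,216,400,280)); c=max(cv2.findContours(m,0,2)[0],key=cv2.contourArea)
print(back(s,cv2.boxPoints(cv2.minAreaRect(c)),.024).round(4).tolist()); o=telemetry.get_obs(); print(o["contact_force"].round(1),o["eef_pos"].round(4))
E
```

```text
eef_pos: [0.5623, -0.1749, 0.0372]
contact_force: [1.9, -0.2, 6.5]
[[0.6358, -0.1208, 0.024], [0.6356, -0.1547, 0.024], [0.5781, -0.1534, 0.024], [0.5783, -0.1197, 0.024]]
[-0.7 -0.7  6.9] [ 0.5614 -0.1749  0.037 ]
```

```bash
cat >> h.py <<'E'
def front(z=.022+.0):
    """front corners of the plate in the side view: leftmost and lowest cork/white points near the tool"""
    s=cam("side"); o=telemetry.get_obs(); p=o["eef_pos"]
    c=proj(s,[p[0]-.025,p[1],z])[0].astype(int)
    m=cork(s,(max(c[0]-45,0),max(c[1]-45,0),c[0]+55,c[1]+45))
    v,u=np.nonzero(m); l=np.argmin(u); d=np.argmax(v+0.001*u)
    q=np.array([[u[l],v[l]],[u[d],v[d]]]); b=back(s,q,z)[:,:2]
    e=b[1]-b[0]
    print("front px",q.tolist(),"world",b.round(4).tolist(),"edge yaw",np.arctan2(e[0],-e[1]).round(3),"len",np.linalg.norm(e).round(4),"rel mid",(b.mean(0)-p[:2]).round(4))
    print("t",o["t"],"f",o["contact_force"].round(1),p.round(4)); return s
E
python3 -c "from h import *; front()"
```

```text
front px [[264, 277], [287, 307]] world [[0.5377, -0.1218], [0.544, -0.2282]] edge yaw 0.059 len 0.1065 rel mid [-0.0206 -0.0002]
t 10.0 f [-1.  -0.   7.3] [ 0.5614 -0.1748  0.0371]
```

The plate follows the fingers. Continuing out.

```bash
python3 jog.py '[[[0.05,0.004,0,0,0,0,0],[0.05,0.01,0,0,0,0,0],[0.05,0.017,0,0,0,0,0],[0.05,0.024,0,0,0,0,0],[0.05,0.031,0,0,0,0,0],[0.05,0.038,0,0,0,0,0],[0.05,0.045,0,0,0,0,0],[0.05,0.052,0,0,0,0,0],[0.05,0.057,0,0,0,0,0],[0.05,0.06,0,0,0,0,0]]]' | egrep 'eef|contact'
python3 -c "from h import *; front()"
```

```text
eef_pos: [0.5021, -0.1761, 0.0372]
contact_force: [1.6, 0.2, 4.8]
front px [[239, 284], [258, 316]] world [[0.4793, -0.1225], [0.4805, -0.2288]] edge yaw 0.012 len 0.1063 rel mid [-0.0218  0.0005]
t 11.05 f [-0.7 -1.1  7.2] [ 0.5017 -0.1761  0.0371]
```

```bash
python3 jog.py '[[[0.05,0.004,0,0,0,0,0],[0.05,0.012,0,0,0,0,0],[0.05,0.021,0,0,0,0,0],[0.05,0.03,0,0,0,0,0],[0.05,0.039,0,0,0,0,0],[0.05,0.048,0,0,0,0,0],[0.05,0.057,0,0,0,0,0],[0.05,0.066,0,0,0,0,0],[0.05,0.074,0,0,0,0,0],[0.05,0.079,0,0,0,0,0]]]' | egrep 'eef|contact'
python3 -c "from h import *; front()"
```

```text
eef_pos: [0.4228, -0.1777, 0.0371]
contact_force: [1.8, 0.5, 6.4]
front px [[203, 294], [221, 328]] world [[0.3995, -0.1232], [0.4037, -0.2307]] edge yaw 0.039 len 0.1076 rel mid [-0.0205  0.0006]
t 12.1 f [-0.5 -0.7  8.4] [ 0.4221 -0.1776  0.0369]
```

Slid clear of the riser (plate origin about −0.22 in its frame). Now across in +y, with a slight ease on the press.

```bash
python3 jog.py '[[[0.05,0,0.004,-0.0001,0,0,0],[0.05,-0.0002,0.012,-0.0001,0,0,0],[0.05,-0.0004,0.022,-0.0001,0,0,0],[0.05,-0.0007,0.034,-0.0001,0,0,0],[0.05,-0.001,0.047,-0.0001,0,0,0],[0.05,-0.0012,0.06,-0.0001,0,0,0],[0.05,-0.0014,0.072,-0.0001,0,0,0],[0.05,-0.0016,0.084,-0.0001,0,0,0],[0.05,-0.0018,0.094,-0.0001,0,0,0],[0.05,-0.002,0.1,-0.0001,0,0,0]]]' | egrep 'eef|contact'
python3 -c "from h import *; front()"
```

```text
eef_pos: [0.4226, -0.0773, 0.037]
contact_force: [-0.4, -1.7, 8.5]
front px [[191, 266], [208, 295]] world [[0.4012, -0.021], [0.4081, -0.1303]] edge yaw 0.063 len 0.1095 rel mid [-0.018  0.001]
t 13.15 f [0.2 2.4 7.2] [ 0.4226 -0.0766  0.037 ]
```

```bash
python3 jog.py '[[[0.05,0,0.004,-0.0001,0,0,0],[0.05,-0.0002,0.012,-0.0001,0,0,0],[0.05,-0.0004,0.022,-0.0001,0,0,0],[0.05,-0.0007,0.034,-0.0001,0,0,0],[0.05,-0.001,0.047,-0.0001,0,0,0],[0.05,-0.0012,0.06,-0.0001,0,0,0],[0.05,-0.0014,0.074,-0.0001,0,0,0],[0.05,-0.0016,0.088,-0.0001,0,0,0],[0.05,-0.0018,0.099,-0.0001,0,0,0],[0.05,-0.0022,0.106,-0.0001,0,0,0]]]' | egrep 'eef|contact'
python3 -c "from h import *; front()"
```

```text
eef_pos: [0.4226, 0.0288, 0.037]
contact_force: [0.1, -1.1, 7.7]
front px [[179, 242], [191, 267]] world [[0.3991, 0.0826], [0.4003, -0.0246]] edge yaw 0.01 len 0.1072 rel mid [-0.023  -0.0005]
t 14.2 f [0.1 2.4 7.8] [0.4227 0.0295 0.037 ]
```

```bash
python3 jog.py '[[[0.05,0,0.004,0,0,0,0],[0.05,-0.0002,0.012,0,0,0,0],[0.05,-0.0004,0.022,0,0,0,0],[0.05,-0.0007,0.034,0,0,0,0],[0.05,-0.001,0.047,0,0,0,0],[0.05,-0.0012,0.06,0,0,0,-0.002],[0.05,-0.0014,0.074,0,0,0,-0.004],[0.05,-0.0016,0.09,0,0,0,-0.006],[0.05,-0.0018,0.106,0,0,0,-0.008],[0.05,-0.0022,0.116,0,0,0,-0.01]]]' | egrep 'eef|contact'
python3 -c "from h import *; front()"
python3 - <<'E'
from h import *
s=cam("top"); cv2.imwrite("pics/t3.png",cv2.resize(s["img"][160:330,180:290,::-1],None,fx=3.5,fy=3.5,interpolation=2))
E
```

```text
eef_pos: [0.4225, 0.145, 0.037]
contact_force: [-0.4, -1.8, 8.9]
front px [[168, 219], [179, 240]] world [[0.398, 0.1972], [0.4012, 0.091]] edge yaw 0.03 len 0.1063 rel mid [-0.0231 -0.0018]
t 15.25 f [-0.1  1.9  7. ] [0.4227 0.146  0.0371]
```

View pics/t3.png

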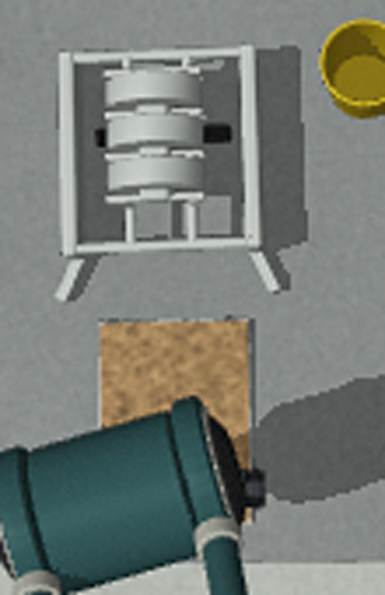

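The plate sits in front of the rack: back corners at crop (100,320) and (252,319), left edge (100,320)→(102,425), just short of the flare tips at (65,298) and (282,288). Measuring its alignment.

Run:
```python
from h import *
s=cam("top")
def B(pts,z): return back(s,np.array(pts)/3.5+np.array([180,160])-.5*(1-1/3.5),z)[:,:2]
p=B([(99.5,320),(252.5,319),(102,425)],.023); print(p.round(4).tolist())
m=cork(s,(200,245,262,282)); v,u=np.nonzero(m)
L=[];Rr=[];T=[]
for r in range(254,276):
    c=u[v==r]; 
    if len(c): L.append((c.min()-.5,r)); Rr.append((c.max()+.5,r))
for c in range(212,248): T.append((c,v[u==c].min()-.5))
for n,q in(("L",L),("R",Rr),("T",T)):
    w=back(s,q,.023); k=(0,1) if n!="T" else (1,0); f=np.polyfit(w[:,k[0]],w[:,k[1]],1); print(n,f.round(4),w[:,:2].mean(0).round(4),w[:,k[1]].std().round(4))
o=telemetry.get_obs(); print(o["eef_pos"],o["tool_rot"])
```

```text
[[0.5466, 0.2024], [0.5466, 0.0902], [0.4702, 0.1994]]
L [0.0151 0.193 ] [0.5123 0.2008] 0.0002
R [0.0035 0.0916] [0.5115 0.0934] 0.0001
T [-0.0064  0.5459] [0.5449 0.1474] 0.0006
[0.42264591 0.14528045 0.03702008] [-4.91761869e-02  3.14069408e+00  6.17790585e-04]
```

Yaw needs about +0.02 and y about +2 mm. I'll correct these while moving forward.

```bash
python3 jog.py '[[[0.05,-0.001,0.0003,0,0,0,-0.005],[0.05,-0.004,0.0006,0,0,0,-0.01],[0.05,-0.008,0.0009,0,0,0,-0.015],[0.05,-0.013,0.0012,0,0,0,-0.02],[0.05,-0.018,0.0015,0,0,0,-0.02],[0.05,-0.023,0.0015,0,0,0,-0.02],[0.05,-0.028,0.0015,0,0,0,-0.02],[0.05,-0.033,0.0015,0,0,0,-0.02],[0.05,-0.037,0.0015,0,0,0,-0.02],[0.05,-0.04,0.0015,0,0,0,-0.02]]]' | egrep 'eef|contact|rot'
cat >> h.py <<'E'
def topfit(v0,v1,z=.023):
    s=cam("top"); m=cork(s,(195,v0,270,v1)); v,u=np.nonzero(m); out={}
    L=[];Q=[]
    for r in range(v0,v1):
        c=u[v==r]
        if len(c)>25: L.append((c.min()-.5,r)); Q.append((c.max()+.5,r))
    for n,q in(("L",L),("R",Q)):
        w=back(s,q,z); print(n,len(q),"slope",np.polyfit(w[:,0],w[:,1],1)[0].round(4),w[:,:2].mean(0).round(4))
    T=[(c,v[u==c].min()-.5) for c in range(u.min()+4,u.max()-4) if (u==c).any()]; w=back(s,T,z)
    print("T",np.polyfit(w[:,1],w[:,0],1)[0].round(4),np.median(w[:,0]).round(4)); o=telemetry.get_obs()
    print(o["t"],o["contact_force"].round(1),o["eef_pos"].round(4)); return s
E
python3 -c "
from h import *
topfit(236,262)"
```

```text
eef_pos: [0.4618, 0.147, 0.0369]
tool_rot: [0.079, -3.139, 0.001]
contact_force: [-1.5, -0.2, 9.4]
L 21 slope -0.1141 [0.5571 0.2028]
R 21 slope 0.0623 [0.5565 0.0968]
T -0.0449 0.5839
16.4 [-2.  -0.8  8.3] [0.4623 0.147  0.037 ]
```

Run:
```python
from h import *
s=cam("top"); cv2.imwrite("pics/t4.png",cv2.resize(s["img"][195:275,190:270,::-1],None,fx=7,fy=7,interpolation=2))
m=cork(s,(195,236,270,262)); v,u=np.nonzero(m)
for r in range(236,262,2):
    c=u[v==r]
    if len(c): print(r,back(s,[(c.min()-.5,r),(c.max()+.5,r)],.023)[:,:2].round(4).tolist())
print(telemetry.get_obs()["contact_force"])
```

```text
236 [[0.5851, 0.1349], [0.5849, 0.0988]]
238 [[0.5803, 0.2044], [0.5797, 0.0988]]
240 [[0.5752, 0.2043], [0.5745, 0.0988]]
242 [[0.57, 0.2042], [0.5693, 0.0962]]
244 [[0.5648, 0.2042], [0.5642, 0.0961]]
246 [[0.5597, 0.2041], [0.559, 0.0961]]
248 [[0.5545, 0.204], [0.5538, 0.0961]]
250 [[0.5494, 0.2039], [0.5487, 0.0961]]
252 [[0.5442, 0.2038], [0.5436, 0.0961]]
254 [[0.5391, 0.2038], [0.5384, 0.096]]
256 [[0.534, 0.2037], [0.5333, 0.096]]
258 [[0.5289, 0.2036], [0.5282, 0.096]]
260 [[0.5237, 0.2035], [0.523, 0.096]]
[-0.4846556   0.13752064  9.07410654]
```

View pics/t4.png

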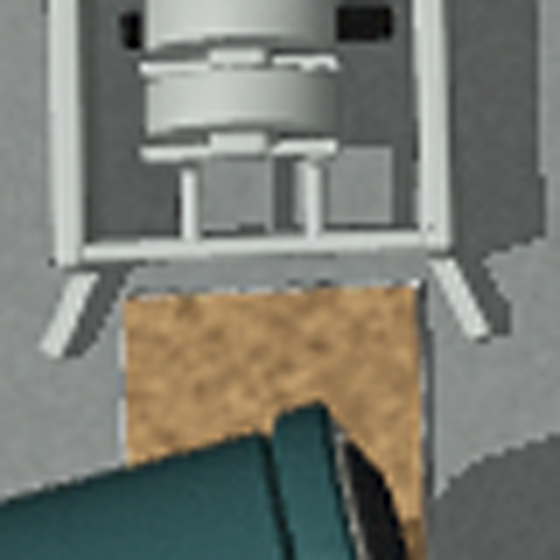

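The plate is nearly square, with its back edge entering between the flares. Continuing in, easing the press a little.

```bash
python3 jog.py '[[[0.05,-0.001,0.0005,-0.0002,0,0,0],[0.05,-0.004,0.0007,-0.0002,0,0,0],[0.05,-0.008,0.0007,-0.0002,0,0,0],[0.05,-0.013,0.0007,-0.0002,0,0,0],[0.05,-0.018,0.0007,-0.0002,0,0,0],[0.05,-0.023,0.0007,-0.0002,0,0,0],[0.05,-0.028,0.0007,-0.0002,0,0,0],[0.05,-0.033,0.0007,-0.0002,0,0,0],[0.05,-0.037,0.0007,-0.0002,0,0,0],[0.05,-0.04,0.0007,-0.0002,0,0,0]]]' | egrep 'eef|contact|rot'
python3 - <<'E'
from h import *
s=front()
s=cam("top"); m=cork(s,(195,215,270,262)); v,u=np.nonzero(m)
for r in range(228,252,2):
    c=u[v==r]
    if len(c): print(r,back(s,[(c.min()-.5,r),(c.max()+.5,r)],.023)[:,:2].round(4).tolist())
E
```

```text
eef_pos: [0.5016, 0.1496, 0.037]
tool_rot: [0.079, -3.139, 0.001]
contact_force: [-2.2, 0.0, 8.6]
front px [[197, 212], [210, 232]] world [[0.4772, 0.2024], [0.481, 0.0956]] edge yaw 0.035 len 0.1069 rel mid [-0.023  -0.0007]
t 17.5 f [-1.1  0.3  6.9] [0.5021 0.1497 0.0371]
228 [[0.6063, 0.2074], [0.6057, 0.0989]]
230 [[0.6011, 0.2073], [0.6005, 0.0989]]
232 [[0.5959, 0.2072], [0.5953, 0.0988]]
234 [[0.5907, 0.2071], [0.5901, 0.0988]]
236 [[0.5855, 0.2071], [0.5849, 0.0988]]
238 [[0.5803, 0.207], [0.5797, 0.0988]]
240 [[0.5752, 0.2043], [0.5745, 0.0988]]
242 [[0.5694, 0.1142], [0.5693, 0.0987]]
244 [[0.5643, 0.1116], [0.5642, 0.0987]]
246 [[0.5591, 0.109], [0.559, 0.0987]]
248 [[0.5539, 0.109], [0.5539, 0.0987]]
250 [[0.5488, 0.1064], [0.5487, 0.0986]]
```

Centred in the guide (0.153 against 0.1527). Continuing to the stop.

```bash
python3 jog.py '[[[0.05,-0.001,0,0,0,0,0],[0.05,-0.004,0,0,0,0,0],[0.05,-0.009,-0.0002,0,0,0,0],[0.05,-0.014,-0.0003,0,0,0,0],[0.05,-0.019,-0.0004,0,0,0,0],[0.05,-0.024,-0.0005,0,0,0,0],[0.05,-0.029,-0.0006,0,0,0,0],[0.05,-0.034,-0.0007,0.0001,0,0,0],[0.05,-0.039,-0.0008,0.0002,0,0,0],[0.05,-0.043,-0.0009,0.0002,0,0,0]]]' | egrep 'eef|contact|rot'
python3 jog.py '[[[0.05,0,0,0,0,0,0]]]'| egrep 'eef|contact|rot'
python3 -c "
from h import *
front()"
```

```text
eef_pos: [0.5447, 0.1509, 0.037]
tool_rot: [0.079, -3.139, 0.001]
contact_force: [-1.6, 0.2, 8.2]
eef_pos: [0.5454, 0.151, 0.0371]
tool_rot: [0.079, -3.14, 0.0]
contact_force: [0.8, 0.3, 7.1]
front px [[213, 208], [227, 228]] world [[0.523, 0.2061], [0.5261, 0.0965]] edge yaw 0.028 len 0.1097 rel mid [-0.0209  0.0003]
t 18.7 f [-0.4 -0.3  7. ] [0.5454 0.151  0.0371]
```

```bash
python3 jog.py '[[[0.05,-0.001,0,0.0002,0,0,0],[0.05,-0.002,0,0.0002,0,0,0],[0.05,-0.003,0,0.0002,0,0,0],[0.05,-0.004,-0.0001,0.0002,0,0,0],[0.05,-0.005,-0.0001,0.0002,0,0,0]]]' | egrep 'eef|contact'
python3 jog.py '[[[0.05,-0.001,0,0,0,0,0],[0.05,-0.002,0,0,0,0,0],[0.05,-0.003,0,0,0,0,0],[0.05,-0.004,0,0,0,0,0]]]' | egrep 'eef|contact'
python3 -c "
from h import *
front()"
```

```text
eef_pos: [0.5495, 0.1511, 0.0369]
contact_force: [-1.6, -0.2, 9.4]
eef_pos: [0.5533, 0.1513, 0.0369]
contact_force: [-4.6, 0.0, 11.1]
front px [[215, 208], [230, 227]] world [[0.528, 0.204], [0.5347, 0.098]] edge yaw 0.063 len 0.1063 rel mid [-0.022  -0.0003]
t 19.65 f [-3.3  0.1 11.1] [0.5533 0.1513 0.0369]
```

Stop bar contact (−4.6 N). The press has crept up to 11 N, so I'll ease it before going on.

```bash
python3 jog.py '[[[0.05,0,0,-0.0002,0,0,0],[0.05,0,0,-0.0003,0,0,0]]]' | egrep 'eef|contact'
python3 jog.py '[[[0.05,-0.001,0,0,0,0,0],[0.05,-0.002,0,0,0,0,0],[0.05,-0.003,0,0,0,0,0]]]' | egrep 'eef|contact'
python3 -c "
from h import *
front()"
```

```text
eef_pos: [0.5533, 0.1513, 0.037]
contact_force: [-2.4, -0.2, 9.0]
eef_pos: [0.5551, 0.1514, 0.0368]
contact_force: [-5.6, 1.3, 11.5]
front px [[216, 208], [230, 227]] world [[0.5305, 0.203], [0.5347, 0.098]] edge yaw 0.039 len 0.1051 rel mid [-0.0227 -0.0009]
t 20.2 f [-4.8 -0.2  9.6] [0.5553 0.1514 0.0369]
```

```bash
python3 jog.py '[[[0.05,0,0,-0.0003,0,0,0],[0.05,-0.001,0,-0.0003,0,0,0],[0.05,-0.002,0,-0.0003,0,0,0],[0.05,-0.0025,0,-0.0003,0,0,0]]]' | egrep 'eef|contact'
python3 jog.py '[[[0.05,-0.001,0,-0.0001,0,0,0],[0.05,-0.002,0,-0.0002,0,0,0],[0.05,-0.0025,0,-0.0002,0,0,0]]]' | egrep 'eef|contact'
python3 -c "
from h import *
front()"
```

```text
eef_pos: [0.5575, 0.1515, 0.0369]
contact_force: [-5.4, -0.1, 10.1]
eef_pos: [0.5599, 0.1516, 0.037]
contact_force: [-4.8, 0.3, 8.7]
front px [[218, 207], [234, 226]] world [[0.5372, 0.206], [0.5456, 0.0984]] edge yaw 0.078 len 0.1079 rel mid [-0.0186  0.0007]
t 20.95 f [-5.2 -0.3  8.3] [0.56   0.1516 0.037 ]
```

```bash
python3 jog.py '[[[0.05,-0.0005,0,0,0,0,0],[0.05,-0.001,0,0,0,0,0],[0.05,-0.0015,0,0,0,0,0]]]' | egrep 'eef|contact'
python3 jog.py '[[[0.05,-0.0005,0,0,0,0,0],[0.05,-0.001,0,-0.0001,0,0,0],[0.05,-0.0015,0,-0.0001,0,0,0]]]' | egrep 'eef|contact'
python3 -c "
from h import *
front()"
```

```text
eef_pos: [0.5613, 0.1517, 0.0369]
contact_force: [-4.9, 0.3, 8.9]
eef_pos: [0.5628, 0.1517, 0.037]
contact_force: [-4.2, 0.1, 8.9]
front px [[219, 207], [234, 226]] world [[0.5397, 0.205], [0.5456, 0.0984]] edge yaw 0.056 len 0.1067 rel mid [-0.0202  0.    ]
t 21.6 f [-5.  -0.1  8.8] [0.5629 0.1517 0.037 ]
```

Run:
```python
from h import *
s=cam("top"); a=cv2.imread("pics/top0.png"); b=s["img"][:,:,::-1]
for n,im in(("0",a),("now",b)):
    g=255-im.max(2).astype(float)
    for u0,u1 in((207,209),(239,246)):
        p=g[185:208,u0:u1].mean(1); w=np.clip(p-190,0,None); r=(w*np.arange(185,208)).sum()/w.sum() if w.sum() else 0
        print(n,u0,p.astype(int).tolist(),round(r,2))
print((back(s,[(242,199)],.03)-back(s,[(242,195)],.03))/4)
cv2.imwrite("pics/t5.png",np.hstack([cv2.resize(x[165:265,190:265],None,fx=5,fy=5,interpolation=2) for x in (a,b)]))
```

```text
0 207 [167, 171, 171, 172, 169, 170, 170, 168, 170, 168, 167, 179, 224, 228, 216, 217, 214, 168, 168, 168, 168, 168, 169] 198.79
0 239 [168, 167, 167, 167, 168, 167, 168, 168, 167, 167, 198, 234, 237, 235, 238, 223, 167, 169, 171, 169, 170, 169, 169] 197.79
now 207 [158, 161, 164, 159, 162, 161, 160, 156, 200, 223, 222, 227, 220, 189, 131, 136, 120, 125, 146, 153, 141, 131, 137] 195.31
now 239 [159, 157, 157, 158, 158, 156, 159, 220, 233, 232, 233, 244, 158, 143, 132, 135, 141, 140, 143, 147, 145, 136, 145] 194.22
[[-2.63710863e-03 -1.55100554e-05  0.00000000e+00]]
```

View pics/t5.png

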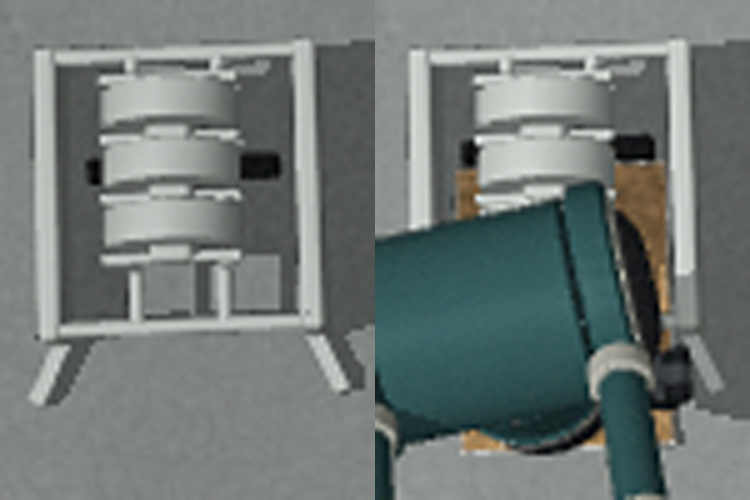

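The right panel shows the stop bar pushed back about 3.5 px, or 9.3 of 10 mm, with the plate's back edge against it. That puts the plate at about −55.7 mm, inside the window. Releasing by lifting straight up.

```bash
python3 jog.py '[[[0.05,0,0,-0.0005,0,0,0],[0.05,0,0,-0.001,0,0,0],[0.05,0,0,-0.002,0,0,0],[0.05,0,0,-0.005,0,0,0],[0.05,0,0,-0.015,0,0,0],[0.05,0,0,-0.035,0,0,0],[0.05,0,0,-0.07,0,0,0],[0.05,0,0,-0.11,0,0,0],[0.05,0,0,-0.15,0,0,0],[0.05,0,0,-0.15,0,0,0]]]' | egrep 'eef|contact'
python3 jog.py '[[[0.05,0.03,0,0,0,0,0],[0.05,0.07,0,0,0,0,0],[0.05,0.1,0,0,0,0,0],[0.05,0.1,0,0,0,0,0],[0.05,0.1,0,0,0,0,0]]]' | egrep 'eef|contact'
python3 - <<'E'
from h import *
s=cam("top"); b=s["img"]; g=255-b.max(2).astype(float)
for u0,u1 in((207,209),(239,246)):
    p=g[185:208,u0:u1].mean(1); w=np.clip(p-190,0,None); print(round((w*np.arange(185,208)).sum()/w.sum(),2))
m=cork(s,(195,195,270,262)); v,u=np.nonzero(m)
for r in range(214,256,3):
    c=u[v==r]
    if len(c): print(r,back(s,[(c.min()-.5,r),(c.max()+.5,r)],.023)[:,:2].round(4).tolist())
print(v.max())
cv2.imwrite("pics/t6.png",cv2.resize(b[165:265,190:275,::-1],None,fx=6,fy=6,interpolation=2))
E
```

```text
eef_pos: [0.5703, 0.1532, 0.1958]
contact_force: [0.6, 1.4, 0.4]
eef_pos: [0.4656, 0.1472, 0.1877]
contact_force: [0.5, -0.2, -0.4]
195.25
194.22
214 [[0.6429, 0.208], [0.6423, 0.1016]]
217 [[0.635, 0.2078], [0.6344, 0.1016]]
220 [[0.6272, 0.2077], [0.6266, 0.099]]
223 [[0.6193, 0.2076], [0.6187, 0.0989]]
226 [[0.6115, 0.2075], [0.6109, 0.0989]]
229 [[0.6037, 0.2073], [0.6031, 0.0989]]
232 [[0.5959, 0.2072], [0.5953, 0.0988]]
235 [[0.5881, 0.2071], [0.5875, 0.0988]]
238 [[0.5803, 0.207], [0.5797, 0.0988]]
241 [[0.5726, 0.2069], [0.5719, 0.0987]]
244 [[0.5648, 0.2067], [0.5642, 0.0987]]
247 [[0.5571, 0.204], [0.5564, 0.0987]]
250 [[0.5494, 0.2039], [0.5487, 0.0986]]
253 [[0.5412, 0.1346], [0.541, 0.1063]]
253
```

View pics/t6.png

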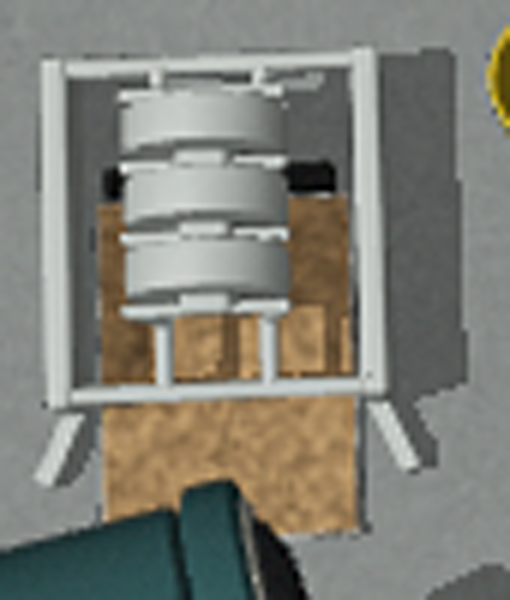

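The plate is square in the guide and against the stop bar, the lids haven't moved, and the arm is clear of everything. Handing in.

```bash
python3 -c "
from bench import robot, telemetry, workorder, snapshot
print(workorder.close_job())"
```

```text
the job is handed in; nothing more can be done
None
```

The job is handed in, with no verdict returned: the plate is released, flat and centred in the guide under the rack, the stop bar is pushed back about 9.3 of its 10 mm by the camera, and the fingertip force readings peaked at about 12.8 N, close to the 13 N limit.

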